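# Put the impact sockets back on the socket rail in size order

## Robot

A 6-joint arm with a two-finger parallel gripper is mounted at the origin on the work surface. World frame = base frame: x ahead of the robot, y to its left, z up, the work surface at z = 0. Lengths are in mm, angles in rad, forces in N, time in s.
With the tool pointing down it reaches from about 350 to 975 mm from the base axis. Payload 7.1 kg.
Tool frame: the origin (TCP) lies between the finger pads; the fingertips stand 8 mm ahead of it and the grasp point (between the pads) lies 11 mm behind it; x points along the fingers, y is the direction in which the jaws open and shut, and the axes are right-handed (so a half turn about x gives the same grasp; the last joint's range is limited). The gripper opens to 88 mm and grips with 3 to 60 N. Pads are 20 mm wide; open, the fingers measure 115 mm over their backs; the gripper's body (75 mm by 178 mm) begins 61 mm behind the grasp point.
Start: joints at [-1.312, 0.423, 1.63, -0, 1.089, -0.019], TCP at [171.419, -601.016, 230.675] pointing down, gripper open.
Joint ranges: [-3, 3], [-0.9, 2.11], [0.09, 2.58], [-1.31, 4.45], [0.11, 2.69], [-2.54, 2.54]. Speed limits (rad/s): [2.39, 2.39, 3.01, 3.14, 3.14, 3.14].

## Interface

Orientations are given as a rotation vector (axis times angle).
In Python, from workcell import ctrl gives the robot as it stands.
- The arm moves only by the tool apply_moves, never from a script. Its argument "increments" is a list of rows, each an object with "gripper": the opening in per cent of the stroke, from 0 (shut) to 100 (fully open); "delta_pos": the shift along the tool's x, y, z in cm, a list of three; "dr": the turn, a rotation vector about the tool's x, y, z in rad, a list of three. In form: [{"gripper": gripper, "delta_pos": [dx, dy, dz], "dr": [ax, ay, az]}, ...]. A call has exactly 5 rows; each row shifts and turns the commanded pose from where the row before left it, along the tool's axes as they then stand; what a row does not reach is not made up. A row lasts 1/12 s, in which the tool goes at most 41.7 mm and 7.16 degrees, less where a joint would pass 70% of its speed; a pose out of reach is approached as far as the arm can. A call with a gripper value outside its range is refused whole. The fingers move at their own pace and stop on an object; the grip force is fixed at half the most. Time passes only in rows, so rows that do not move let the fingers close, or fill a call up. It gives the time, the measured TCP pose, the force and the opening at its end, in the units of the state.
- ctrl.get_obs(): the state, without advancing time (a new reading comes with each control period).
- ctrl.get_image(name): name is "scene" or "top" or "wrist"; returns a dict with "img" (400x640x3 uint8, red, green, blue), "range_z" (400x640 float32, mm along the optical axis (not along the pixel's ray), 0 where there is no reading), "mtx" (3x3 intrinsics, pixels), "rvec" (rotation vector, rad) and "tvec" (3), from world to camera coordinates, as OpenCV has them. Camera axes: x right, y down, z forward; pixel columns grow to the right and rows downward; lengths in mm; the calibration is good to about 2 mm. A picture is of the moment at which its call begins.
- ctrl.close_job(): hands the job in, once; it reports no verdict.
The state is a dict: "t": time; "qpos": joint angles; "qvel": joint speeds; "joint_torque": joint torques, N m; "ee_pos": TCP position; "orientation": TCP orientation; "ft_force": force on the tool from outside, world axes, zero at the start; "moment": the same for the moment, N m; "width": finger opening in mm.
Only numpy, scipy, OpenCV 4.12 (cv2) and the standard library are available. Lean on these libraries where they do the work, as an engineer would, in place of code of your own. Each camera call takes 0.05 s, during which the arm holds its last target. There are 200 camera calls.

## Task

Put the four loose impact sockets back on the socket rail: stand each one upright, hexagon end up, centred on a free pad, so that the row gets steadily thinner (by outer diameter, whatever their heights) from the big socket that already stands on the end pad: thickest next to it, thinnest at the far end. Leave the big socket where it stands, and do not knock over or shift the small oil bottle on the bench.

Things in the scene. Friction and masses are not known exactly. Their poses are not given: they have to be found in the camera images.
- socket_26: loose impact socket: dark steel straight cylinder, outer diameter 26 mm, 60 mm tall, about 150 g, standing on the bench, hexagon opening up. Origin: centre of its underside; z up. From above there is room for open fingers towards and away from the robot (along world x); other things up to 75 mm high may stand beside it, bolts on their heads near the robot side too.
- socket_32: loose impact socket: dark steel straight cylinder, outer diameter 32 mm, 46 mm tall, about 180 g, standing on the bench, hexagon opening up. Origin: centre of its underside; z up. From above there is room for open fingers towards and away from the robot (along world x); other things up to 75 mm high may stand beside it, bolts on their heads near the robot side too.
- socket_38: loose impact socket: dark steel straight cylinder, outer diameter 38 mm, 66 mm tall, about 330 g, standing on the bench, hexagon opening up. Origin: centre of its underside; z up. From above there is room for open fingers towards and away from the robot (along world x); other things up to 75 mm high may stand beside it, bolts on their heads near the robot side too.
- socket_44: loose impact socket: dark steel straight cylinder, outer diameter 44 mm, 50 mm tall, about 350 g, standing on the bench, hexagon opening up. Origin: centre of its underside; z up. From above there is room for open fingers towards and away from the robot (along world x); other things up to 75 mm high may stand beside it, bolts on their heads near the robot side too.
- socket_big: the biggest impact socket, dark steel cylinder, outer diameter 50 mm, 58 mm tall, 480 g, hexagon opening up; it already stands on the pad at one end of the rail (which end varies) and stays there. Origin: centre of its underside, on the pad's top; z up
- pad_1: a free round pad, light grey with a darker grey rim, diameter 56 mm, 4 mm thick, fixed on the socket rail; which free place it has varies. Origin: centre of its underside (16 mm above the bench; its top, where a socket stands, is 20 mm above the bench); x across the rail away from the robot, y along the rail, z up
- pad_2: a free pad like pad_1. The rail is an aluminium profile 410 mm long, 80 mm wide, 16 mm high, fixed on the bench beyond the loose sockets, roughly along world y (turned by up to 0.2 rad). Its five pads (the big socket is on the fifth, at an end) are in one straight line, centres 80 mm apart. Origin and axes as pad_1
- pad_3: a free pad like pad_1, diameter 56 mm, top 4 mm above its origin and 20 mm above the bench; which free place on the rail it has varies. Nothing but its weight holds a socket on a pad. Origin and axes as pad_1
- pad_4: a free pad like pad_1, diameter 56 mm, top 4 mm above its origin and 20 mm above the bench; which free place on the rail it has varies. Nothing but its weight holds a socket on a pad. Origin and axes as pad_1
- oil_bottle: small white plastic oil bottle with a small red nozzle, diameter 34 mm, 74 mm tall, 60 g, standing loose among the sockets; origin at the centre of its underside, z up. Leave it standing where it is
There are look-alikes about, which are no part of the job. Leave any yellow look-alike of the socket_big alone.

How it is judged (in metres and radians):
At the end, for the whole second after the job is handed in: From the big socket: 44, 38, 32, 26 mm sockets on the free pads, each within 13 mm of its pad's centre along and across the rail, upright within 0.1 rad, hexagon up, released, at rest; big socket upright within 12 mm and oil bottle upright within 30 mm of where they began (horizontal distance between socket_44 and socket_big between 0.067 and 0.093 m and x of socket_44 in the frame of pad_1 between -0.013 and 0.013 m and height (world z) of socket_44 between 0.016 and 0.024 m and angle between each of socket_44, socket_38, socket_32, socket_26, socket_big's own z axis and vertical below 0.1 rad and linear speed of each of socket_44, socket_38, socket_32, socket_26, socket_big, oil_bottle below 0.02 m/s and angular speed of each of socket_44, socket_38, socket_32, socket_26 below 0.2 rad/s and contact force between each of socket_44, socket_38, socket_32, socket_26 and the fingers below 0.1 N and horizontal distance between socket_38 and socket_big between 0.147 and 0.173 m and x of socket_38 in the frame of pad_1 between -0.013 and 0.013 m and height (world z) of socket_38 between 0.016 and 0.024 m and horizontal distance between socket_32 and socket_big between 0.227 and 0.253 m and x of socket_32 in the frame of pad_1 between -0.013 and 0.013 m and height (world z) of socket_32 between 0.016 and 0.024 m and horizontal distance between socket_26 and socket_big between 0.307 and 0.333 m and x of socket_26 in the frame of pad_1 between -0.013 and 0.013 m and height (world z) of socket_26 between 0.016 and 0.024 m and distance of socket_big from where it was at the start of the episode below 0.012 m and distance of oil_bottle from where it was at the start of the episode below 0.03 m and angle between oil_bottle's own z axis and vertical below 0.15 rad); the robot touches nothing.
It fails at once if the big socket is moved more than 12 mm or tipped (distance of socket_big from where it was at the start of the episode above 0.012 m or angle between socket_big's own z axis and vertical above 0.3 rad).
It fails at once if the oil bottle is knocked over or shifted more than 30 mm (distance of oil_bottle from where it was at the start of the episode above 0.03 m or angle between oil_bottle's own z axis and vertical above 0.5 rad).
It also fails if it takes over 96 s, if anything falls off the work surface, if the arm or the gripper's body presses on something with over 40 N, if the wrist force passes 120 N, or if a joint passes its speed limit or range.

## Working session

There is one attempt and no reset: what is moved stays moved. The work goes in short steps, Python scripts to look and compute and a tool call to move; the robot and the scene stay as the last step left them, time stands still between calls to the robot, and variables do not carry over. Pictures are saved under pics/ and viewed, about 12 in all and at most 16, crops included, and the job is handed in when it is done.

Besides the shell and the picture viewer there is one more tool, called in YAML: its name, and indented under it one key for each argument. apply_moves: Moves the arm, as the interface text tells. Its arguments: {"type":"object","properties":{"increments":{"type":"array","items":{"type":"object","properties":{"gripper":{"type":"number"},"delta_pos":{"type":"array","items":{"type":"number"}},"dr":{"type":"array","items":{"type":"number"}}}}}},"required":["increments"]}

```bash
mkdir -p pics
cat > h.py <<'E'
import numpy as np, cv2
from workcell import ctrl
def get(n):
    d=ctrl.get_image(n); return d
def save(d,name): cv2.imwrite('pics/'+name,cv2.cvtColor(d['img'],cv2.COLOR_RGB2BGR))
def pts(d):
    """world point per pixel from depth"""
    z=d['range_z'].astype(float); h,w=z.shape
    u,v=np.meshgrid(np.arange(w),np.arange(h)); K=np.array(d['mtx'])
    c=np.stack([(u-K[0,2])/K[0,0]*z,(v-K[1,2])/K[1,1]*z,z],-1)
    R=cv2.Rodrigues(np.array(d['rvec'],float))[0]
    P=(c-np.array(d['tvec']).ravel())@R; P[z==0]=np.nan
    return P
E
python3 - <<'E'
from h import *
for n in('top','scene'):
    d=get(n); save(d,n+'0.png'); np.savez(n+'0.npz',**d)
    R=cv2.Rodrigues(np.array(d['rvec'],float))[0]; print(n,-R.T@np.array(d['tvec']).ravel(),R.round(2).tolist(),d['mtx'][0][0])
s=ctrl.get_obs(); print(s)
E
```

```text
top [ 449.52454669   17.45949416 1130.37801948] [[-0.02, -1.0, 0.03], [-1.0, 0.02, -0.07], [0.07, -0.03, -1.0]] 487.94810139438005
scene [838.78011985 447.11554401 734.38144735] [[-0.82, 0.57, 0.01], [0.44, 0.65, -0.62], [-0.36, -0.51, -0.78]] 380.5353165644188
{'t': 0.1, 'qpos': array([-1.31200690e+00,  4.23785235e-01,  1.63058205e+00, -9.13663417e-06,
        1.08856551e+00, -1.89879092e-02]), 'qvel': array([ 0.00179555, -0.00075362, -0.00255429,  0.00075075,  0.00189733,
        0.00116977]), 'joint_torque': array([ 2.12037362e-04, -5.45612383e+01, -2.74325448e+01,  6.45276485e-02,
        1.87561742e-02, -2.46568897e-05]), 'ee_pos': array([ 171.29664084, -600.58105456,  229.97879966]), 'orientation': array([ 2.07306555,  0.29121184, -2.07341794]), 'ft_force': array([ 0.23678644, -0.48660224, -1.03691573]), 'moment': array([-0.03572898,  0.00944775, -0.04950906]), 'width': 87.63389335600887}
```

View pics/top0.png

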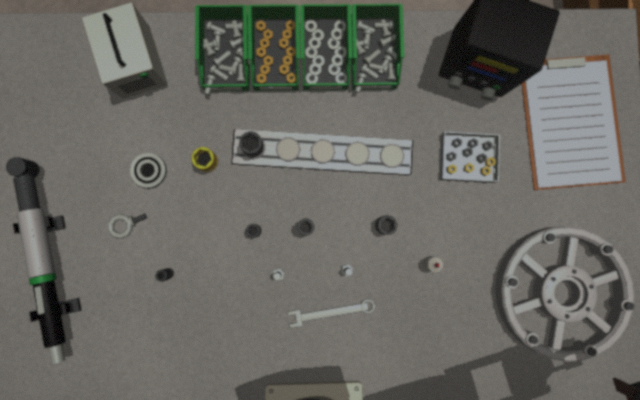

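View pics/scene0.png

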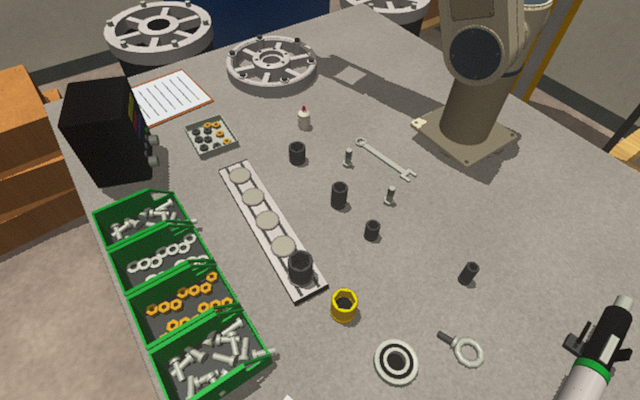

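The top view shows dark cylinders at px (253,230), (304,227), (385,225) and (165,273). It also shows the big socket at (250,143), its yellow look-alike at (203,158), bolts at (278,274) and (347,270), and the bottle at (435,264). I'll use depth to get sizes and positions.

Run:
```python
from h import *
for n,c in(('top',dict(a=(253,230),b=(304,227),c=(385,225),d=(165,273),big=(250,143),bot=(435,264),bolt1=(278,274),bolt2=(347,270),yel=(203,158))),('scene',dict(a=(372,230),b=(339,195),c=(297,153),d=(468,273),big=(300,267),bot=(304,120)))):
    d=dict(np.load(n+'0.npz')); P=pts(d)
    for k,(u,v) in c.items():
        W=P[max(v-28,0):v+28,u-28:u+28].reshape(-1,3); W=W[~np.isnan(W[:,2])]
        lo=28 if k=='big' else 12
        # connected blob near pixel in xy
        c0=np.nanmedian(P[v-3:v+4,u-3:u+4].reshape(-1,3),0)[:2]
        w=W[(W[:,2]>lo)&(np.hypot(*(W[:,:2]-c0).T)<45)]
        zt=np.percentile(w[:,2],95); t=w[w[:,2]>zt-6]
        (cx,cy),r=cv2.minEnclosingCircle(t[:,:2].astype(np.float32))
        print(n,k,len(w),'ztop',zt.round(1),'top circ',round(cx),round(cy),'d',round(2*r,1),'bench',np.median(W[W[:,2]<12][:,2]).round(1))
d=dict(np.load('top0.npz'));P=pts(d)
# pads
g=cv2.cvtColor(d['img'],cv2.COLOR_RGB2HSV)
for u,v in((289,149),(322,152),(357,154),(392,156)):
    m=g[v,u]; mask=cv2.inRange(g,np.clip(m.astype(int)-[12,40,25],0,255).astype(np.uint8),np.clip(m.astype(int)+[12,60,25],0,255).astype(np.uint8))
    q=np.zeros_like(mask);q[v-16:v+17,u-16:u+17]=mask[v-16:v+17,u-16:u+17]
    nl,l,s,ce=cv2.connectedComponentsWithStats(q); i=l[v,u]
    p=P[l==i]; ctr=np.nanmean(p,0); print('pad',m,s[i],ce[i].round(1),ctr.round(1))
im=cv2.cvtColor(d['img'],cv2.COLOR_RGB2BGR)[110:310,130:460]
cv2.imwrite('pics/crop.png',cv2.resize(im,(792,480),interpolation=cv2.INTER_CUBIC))
```

```text
top a 175 ztop 48.5 top circ 452 127 d 31.1 bench 0.4
top b 232 ztop 68.4 top circ 458 11 d 37.3 bench 0.4
top c 337 ztop 52.7 top circ 459 -171 d 43.4 bench 0.6
top d 174 ztop 62.2 top circ 359 323 d 26.1 bench 0.1
top big 487 ztop 80.1 top circ 644 127 d 50.0 bench 0.4
top bot 246 ztop 68.7 top circ 371 -274 d 12.9 bench 0.7
top bolt1 63 ztop 58.4 top circ 352 74 d 15.7 bench 0.4
top bolt2 70 ztop 58.4 top circ 358 -82 d 16.4 bench 0.7
top yel 482 ztop 60.0 top circ 614 235 d 49.8 bench 0.3
scene a 240 ztop 45.9 top circ 452 131 d 32.6 bench -0.6
scene b 370 ztop 65.8 top circ 458 14 d 38.3 bench -0.6
scene c 310 ztop 49.8 top circ 457 -167 d 45.7 bench -0.5
scene d 278 ztop 60.0 top circ 359 328 d 26.5 bench -0.6
scene big 701 ztop 77.9 top circ 644 130 d 50.8 bench -0.8
scene bot 204 ztop 65.3 top circ 367 -270 d 14.0 bench -0.4
pad [ 24  25 152] [276 137  25  23 416] [287.7 148.4] [638.4  47.9  20.3]
pad [ 24  25 156] [311 140  24  23 399] [322.5 150.6] [632.3 -31.8  20.5]
pad [ 33  19 158] [346 142  23  22 387] [357.5 152.8] [ 626.  -112.2   20.5]
pad [ 32  23 157] [381 144  23  23 388] [391.9 154.8] [ 620.1 -191.6   20.8]
```

View pics/crop.png

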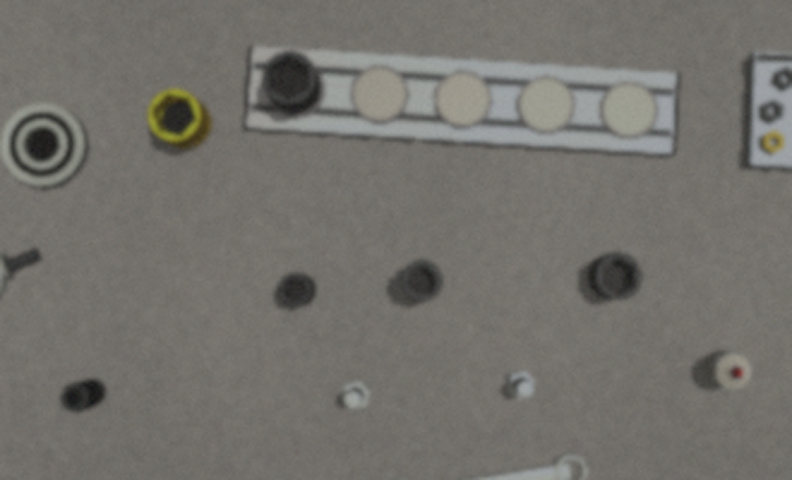

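Diameters and heights match: a = 32, b = 38, c = 44, d = 26. The pads are 80.0 mm apart, in line with the big socket. Next I'll get the tool axes.

Run:
```python
from h import *
s=ctrl.get_obs(); R=cv2.Rodrigues(s['orientation'])[0]; print(R.round(3), s['ee_pos'])
yaw=np.arctan2(R[1,1],R[0,1]); print('tool y heading',yaw)
```

```text
[[-0.     0.274 -0.962]
 [ 0.001 -0.962 -0.274]
 [-1.    -0.001 -0.   ]] [ 171.29664084 -600.58105456  229.97879966]
tool y heading -1.2930147322504861
```

apply_moves:
  increments:
    - {"gripper": 100,"delta_pos": [0,0,0],"dr": [-0.12,0,0]}
    - {"gripper": 100,"delta_pos": [0,0,0],"dr": [-0.12,0,0]}
    - {"gripper": 100,"delta_pos": [0,0,0],"dr": [-0.12,0,0]}
    - {"gripper": 100,"delta_pos": [0,0,0],"dr": [-0.12,0,0]}
    - {"gripper": 100,"delta_pos": [0,0,0],"dr": [-0.12,0,0]}

```text
t: 0.52
ee_pos: [171.3, -600.7, 230.2]
orientation: [1.695, 0.803, -1.695]
ft_force: [0.4, -0.4, 0.2]
width: 87.8
```

apply_moves:
  increments:
    - {"gripper": 100,"delta_pos": [0,0,0],"dr": [-0.12,0,0]}
    - {"gripper": 100,"delta_pos": [0,0,0],"dr": [-0.12,0,0]}
    - {"gripper": 100,"delta_pos": [0,0,0],"dr": [-0.12,0,0]}
    - {"gripper": 100,"delta_pos": [0,0,0],"dr": [-0.12,0,0]}
    - {"gripper": 100,"delta_pos": [0,0,0],"dr": [-0.12,0,0]}

```text
t: 0.93
ee_pos: [171.4, -600.7, 230.2]
orientation: [1.274, 1.168, -1.273]
ft_force: [-0.4, -0.1, 0.0]
width: 87.8
```

apply_moves:
  increments:
    - {"gripper": 100,"delta_pos": [0,0,0],"dr": [-0.093,0,0]}
    - {"gripper": 100,"delta_pos": [0,1.9,-2.9],"dr": [0,0,0]}
    - {"gripper": 100,"delta_pos": [0,1.9,-2.9],"dr": [0,0,0]}
    - {"gripper": 100,"delta_pos": [0,1.9,-2.9],"dr": [0,0,0]}
    - {"gripper": 100,"delta_pos": [0,1.9,-2.9],"dr": [0,0,0]}

```text
t: 1.35
ee_pos: [247.7, -483.5, 230.2]
orientation: [1.21, 1.21, -1.21]
ft_force: [1.5, 0.0, 0.2]
width: 87.6
```

apply_moves:
  increments:
    - {"gripper": 100,"delta_pos": [0,2.1,-3.15],"dr": [0,0,0]}
    - {"gripper": 100,"delta_pos": [0,2.1,-3.15],"dr": [0,0,0]}
    - {"gripper": 100,"delta_pos": [0,2.1,-3.15],"dr": [0,0,0]}
    - {"gripper": 100,"delta_pos": [0,2.1,-3.15],"dr": [0,0,0]}
    - {"gripper": 100,"delta_pos": [0,2.1,-3.15],"dr": [0,0,0]}

```text
t: 1.77
ee_pos: [352.9, -325.8, 230.5]
orientation: [1.21, 1.209, -1.209]
ft_force: [-0.2, -0.7, -0.1]
width: 87.8
```

apply_moves:
  increments:
    - {"gripper": 100,"delta_pos": [0,2.1,-3.15],"dr": [0,0,0]}
    - {"gripper": 100,"delta_pos": [0,2.1,-3.15],"dr": [0,0,0]}
    - {"gripper": 100,"delta_pos": [0,2.1,-3.15],"dr": [0,0,0]}
    - {"gripper": 100,"delta_pos": [0,2.1,-3.15],"dr": [0,0,0]}
    - {"gripper": 100,"delta_pos": [0,2.1,-3.15],"dr": [0,0,0]}

```text
t: 2.18
ee_pos: [457.9, -168.2, 230.6]
orientation: [1.209, 1.209, -1.209]
ft_force: [-0.2, -0.6, -0.3]
width: 87.9
```

apply_moves:
  increments:
    - {"gripper": 100,"delta_pos": [2.5,0,0],"dr": [0,0,0]}
    - {"gripper": 100,"delta_pos": [2.5,0,0],"dr": [0,0,0]}
    - {"gripper": 100,"delta_pos": [2.0,0,0],"dr": [0,0,0]}
    - {"gripper": 100,"delta_pos": [0,0,0],"dr": [0,0,0]}
    - {"gripper": 100,"delta_pos": [0,0,0],"dr": [0,0,0]}

```text
t: 2.6
ee_pos: [456.7, -169.6, 160.0]
orientation: [1.209, 1.212, -1.211]
ft_force: [0.2, -0.5, -0.1]
width: 87.6
```

```bash
cat >> h.py <<'E'
def circ(P,x,y,lo,r=40):
    w=P[(np.hypot(P[...,0]-x,P[...,1]-y)<r)&(P[...,2]>lo)]
    zt=np.percentile(w[:,2],95); t=w[w[:,2]>zt-6]
    (cx,cy),R=cv2.minEnclosingCircle(t[:,:2].astype(np.float32)); return np.round([cx,cy,2*R,zt],1)
E
python3 - <<'E'
from h import *
d=get('wrist'); save(d,'w1.png'); P=pts(d)
print(circ(P,458,-169,25), ctrl.get_obs()['ee_pos'])
E
```

```text
[ 473.  -152.9   43.1  260.1] [ 457.50518173 -170.12452714  161.00288223]
```

View pics/w1.png

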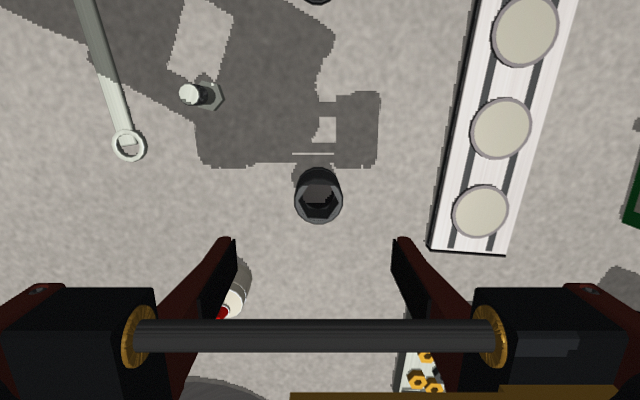

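The wrist view shows the 44 socket, hexagon up, at (318,200) between the jaws, with the oil bottle clear at (235,295). The depth blob had picked up the gripper, so I'll redo the measurement with a height cap.

```bash
sed -i 's/&(P\[...,2\]>lo)\]/\&(P[...,2]>lo)\&(P[...,2]<95)]/' h.py
python3 - <<'E'
from h import *
d=get('wrist'); P=pts(d); g=cv2.cvtColor(d['img'],cv2.COLOR_RGB2HSV)
print(circ(P,458,-169,25), ctrl.get_obs()['ee_pos'])
for u,v in((480,211),(500,128),(525,32)):
    m=d['img'][v,u].astype(int); mask=cv2.inRange(d['img'],np.clip(m-14,0,255).astype(np.uint8),np.clip(m+14,0,255).astype(np.uint8))
    nl,l,s,ce=cv2.connectedComponentsWithStats(mask); i=l[v,u]; p=P[l==i]
    (cx,cy),R=cv2.minEnclosingCircle(p[:,:2].astype(np.float32)); print('pad',m,s[i],np.round([cx,cy,2*R,np.nanmedian(p[:,2])],1))
E
```

```text
[ 460.1 -171.6   44.    51.7] [ 457.97189365 -170.44250614  161.60746215]
pad [203 199 182] [ 454  188   50   46 1788] [ 619.8 -191.5   49.    21.1]
pad [199 195 179] [ 472  101   54   54 2266] [ 626.3 -111.7   49.7   21. ]
pad [190 186 170] [ 494    0   59   63 2929] [631.9 -31.7  50.2  21. ]
```

apply_moves:
  increments:
    - {"gripper": 100,"delta_pos": [2.8,0.1,0.1],"dr": [0,0,0]}
    - {"gripper": 100,"delta_pos": [2.8,0,0],"dr": [0,0,0]}
    - {"gripper": 100,"delta_pos": [2.8,0,0],"dr": [0,0,0]}
    - {"gripper": 100,"delta_pos": [2.8,0,0],"dr": [0,0,0]}
    - {"gripper": 100,"delta_pos": [2.8,0,0],"dr": [0,0,0]}

```text
t: 3.12
ee_pos: [459.9, -172.0, 21.1]
orientation: [1.21, 1.205, -1.208]
ft_force: [-0.0, -0.3, 0.6]
width: 87.5
```

apply_moves:
  increments:
    - {"gripper": 0,"delta_pos": [0,0,0],"dr": [0,0,0]}
    - {"gripper": 0,"delta_pos": [0,0,0],"dr": [0,0,0]}
    - {"gripper": 0,"delta_pos": [0,0,0],"dr": [0,0,0]}
    - {"gripper": 0,"delta_pos": [0,0,0],"dr": [0,0,0]}
    - {"gripper": 0,"delta_pos": [0,0,0],"dr": [0,0,0]}

```text
t: 3.53
ee_pos: [459.8, -171.6, 22.6]
orientation: [1.21, 1.206, -1.207]
ft_force: [-0.3, -0.1, -0.3]
width: 57.8
```

apply_moves:
  increments:
    - {"gripper": 0,"delta_pos": [0,0,0],"dr": [0,0,0]}
    - {"gripper": 0,"delta_pos": [0,0,0],"dr": [0,0,0]}
    - {"gripper": 0,"delta_pos": [0,0,0],"dr": [0,0,0]}
    - {"gripper": 0,"delta_pos": [0,0,0],"dr": [0,0,0]}
    - {"gripper": 0,"delta_pos": [0,0,0],"dr": [0,0,0]}

```text
t: 3.95
ee_pos: [459.3, -171.3, 21.7]
orientation: [1.21, 1.207, -1.208]
ft_force: [-1.2, 0.2, 8.5]
width: 43.8
```

apply_moves:
  increments:
    - {"gripper": 0,"delta_pos": [0,0,0],"dr": [0,0,0]}
    - {"gripper": 0,"delta_pos": [-1.0,0,0],"dr": [0,0,0]}
    - {"gripper": 0,"delta_pos": [-3.0,0,0],"dr": [0,0,0]}
    - {"gripper": 0,"delta_pos": [-3.0,0,0],"dr": [0,0,0]}
    - {"gripper": 0,"delta_pos": [-3.0,0,0],"dr": [0,0,0]}

```text
t: 4.37
ee_pos: [457.2, -170.5, 121.6]
orientation: [1.209, 1.212, -1.211]
ft_force: [-0.0, -0.5, -3.4]
width: 43.0
```

apply_moves:
  increments:
    - {"gripper": 0,"delta_pos": [0,0.99,-1.19],"dr": [0,0,0]}
    - {"gripper": 0,"delta_pos": [0,2.0,-2.5],"dr": [0,0,0]}
    - {"gripper": 0,"delta_pos": [0,2.0,-2.5],"dr": [0,0,0]}
    - {"gripper": 0,"delta_pos": [0,2.0,-2.5],"dr": [0,0,0]}
    - {"gripper": 0,"delta_pos": [0,2.0,-2.5],"dr": [0,0,0]}

```text
t: 4.78
ee_pos: [548.2, -57.9, 121.0]
orientation: [1.209, 1.21, -1.21]
ft_force: [0.7, -0.4, -3.9]
width: 43.6
```

apply_moves:
  increments:
    - {"gripper": 0,"delta_pos": [0,2.0,-2.5],"dr": [0,0,0]}
    - {"gripper": 0,"delta_pos": [0,2.0,-2.5],"dr": [0,0,0]}
    - {"gripper": 0,"delta_pos": [0,2.0,-2.5],"dr": [0,0,0]}
    - {"gripper": 0,"delta_pos": [0,2.0,-2.2],"dr": [0,0,0]}
    - {"gripper": 0,"delta_pos": [0,0.9,-1.0],"dr": [0,0,0]}

```text
t: 5.2
ee_pos: [638.9, 50.7, 120.9]
orientation: [1.209, 1.21, -1.207]
ft_force: [0.1, 0.6, -3.9]
width: 43.4
```

apply_moves:
  increments:
    - {"gripper": 0,"delta_pos": [0,0,0],"dr": [0,0,0]}
    - {"gripper": 0,"delta_pos": [2.0,0,0],"dr": [0,0,0]}
    - {"gripper": 0,"delta_pos": [2.0,0,0],"dr": [0,0,0]}
    - {"gripper": 0,"delta_pos": [1.5,0,0],"dr": [0,0,0]}
    - {"gripper": 0,"delta_pos": [0,0,0],"dr": [0,0,0]}

```text
t: 5.62
ee_pos: [633.3, 46.6, 62.3]
orientation: [1.205, 1.214, -1.216]
ft_force: [-0.6, -0.0, -4.7]
width: 43.8
```

Run:
```python
from h import *
print(ctrl.get_obs()['ee_pos'], ctrl.get_obs()['ft_force'])
d=get('scene'); save(d,'s2.png')
cv2.imwrite('pics/s2c.png',cv2.resize(cv2.cvtColor(d['img'],cv2.COLOR_RGB2BGR)[100:340,170:490],(800,600)))
```

```text
[633.27699378  46.58661354  62.33196566] [-0.55090759 -0.01101741 -4.66950696]
```

View pics/s2c.png

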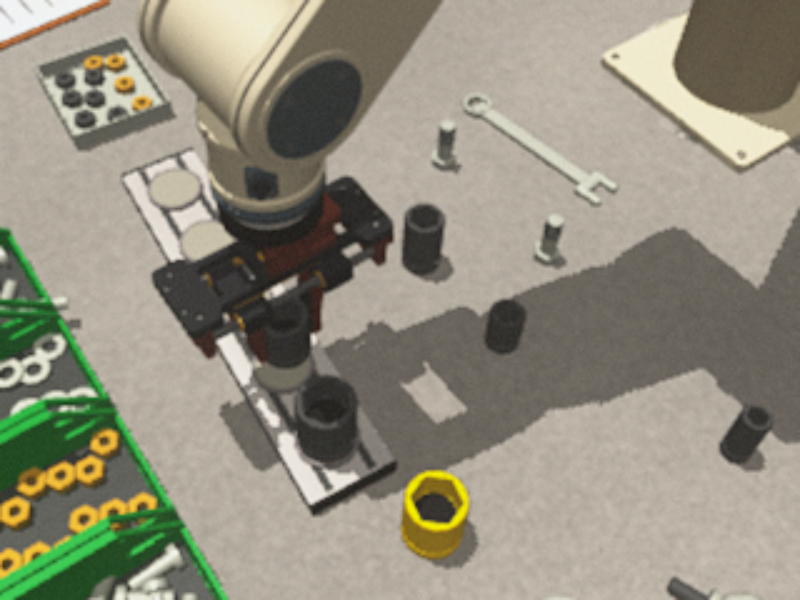

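The held 44 socket is above the pad beside the big socket. I'll correct the small offset, lower it and release.

apply_moves:
  increments:
    - {"gripper": 0,"delta_pos": [0,0.4,-0.1],"dr": [0,0,0]}
    - {"gripper": 0,"delta_pos": [0.6,0,0],"dr": [0,0,0]}
    - {"gripper": 0,"delta_pos": [0.6,0,0],"dr": [0,0,0]}
    - {"gripper": 0,"delta_pos": [0,0,0],"dr": [0,0,0]}
    - {"gripper": 0,"delta_pos": [0,0,0],"dr": [0,0,0]}

```text
t: 6.08
ee_pos: [641.0, 48.8, 53.6]
orientation: [1.209, 1.21, -1.21]
ft_force: [-0.3, 0.3, -3.4]
width: 43.6
```

apply_moves:
  increments:
    - {"gripper": 0,"delta_pos": [0.4,-0.25,0.1],"dr": [0,0,0]}
    - {"gripper": 0,"delta_pos": [0.4,0,0],"dr": [0,0,0]}
    - {"gripper": 0,"delta_pos": [0.3,0,0],"dr": [0,0,0]}
    - {"gripper": 0,"delta_pos": [0,0,0],"dr": [0,0,0]}
    - {"gripper": 0,"delta_pos": [0,0,0],"dr": [0,0,0]}

```text
t: 6.5
ee_pos: [638.6, 47.9, 42.4]
orientation: [1.209, 1.21, -1.21]
ft_force: [0.0, 0.1, -4.4]
width: 43.7
```

apply_moves:
  increments:
    - {"gripper": 0,"delta_pos": [0.1,0,0],"dr": [0,0,0]}
    - {"gripper": 0,"delta_pos": [0,0,0],"dr": [0,0,0]}
    - {"gripper": 0,"delta_pos": [0,0,0],"dr": [0,0,0]}
    - {"gripper": 0,"delta_pos": [0,0,0],"dr": [0,0,0]}
    - {"gripper": 0,"delta_pos": [0,0,0],"dr": [0,0,0]}

```text
t: 6.92
ee_pos: [639.0, 47.9, 41.8]
orientation: [1.209, 1.209, -1.209]
ft_force: [0.4, -0.8, -2.7]
width: 43.4
```

apply_moves:
  increments:
    - {"gripper": 100,"delta_pos": [0,0,0],"dr": [0,0,0]}
    - {"gripper": 100,"delta_pos": [0,0,0],"dr": [0,0,0]}
    - {"gripper": 100,"delta_pos": [0,0,0],"dr": [0,0,0]}
    - {"gripper": 100,"delta_pos": [0,0,0],"dr": [0,0,0]}
    - {"gripper": 100,"delta_pos": [0,0,0],"dr": [0,0,0]}

```text
t: 7.33
ee_pos: [639.0, 47.9, 41.9]
orientation: [1.209, 1.209, -1.209]
ft_force: [-0.4, 1.0, -0.4]
width: 73.2
```

apply_moves:
  increments:
    - {"gripper": 100,"delta_pos": [0,0,0],"dr": [0,0,0]}
    - {"gripper": 100,"delta_pos": [-1.0,0,0],"dr": [0,0,0]}
    - {"gripper": 100,"delta_pos": [-3.0,0,0],"dr": [0,0,0]}
    - {"gripper": 100,"delta_pos": [-3.0,0,0],"dr": [0,0,0]}
    - {"gripper": 100,"delta_pos": [-3.0,0,0],"dr": [0,0,0]}

```text
t: 7.75
ee_pos: [638.5, 47.9, 143.1]
orientation: [1.209, 1.21, -1.21]
ft_force: [1.4, 0.9, -0.3]
width: 87.7
```

apply_moves:
  increments:
    - {"gripper": 100,"delta_pos": [0,-3.6,0.74],"dr": [0,0,0]}
    - {"gripper": 100,"delta_pos": [0,-3.6,0.74],"dr": [0,0,0]}
    - {"gripper": 100,"delta_pos": [0,-3.6,0.74],"dr": [0,0,0]}
    - {"gripper": 100,"delta_pos": [0,-3.6,0.74],"dr": [0,0,0]}
    - {"gripper": 100,"delta_pos": [0,-3.6,0.74],"dr": [0,0,0]}

```text
t: 8.17
ee_pos: [457.3, 10.7, 142.4]
orientation: [1.21, 1.208, -1.208]
ft_force: [0.1, -1.1, -0.4]
width: 87.5
```

apply_moves:
  increments:
    - {"gripper": 100,"delta_pos": [0,0,0],"dr": [0,0,0]}
    - {"gripper": 100,"delta_pos": [0,0,0],"dr": [0,0,0]}
    - {"gripper": 100,"delta_pos": [1,0,0],"dr": [0,0,0]}
    - {"gripper": 100,"delta_pos": [0,0,0],"dr": [0,0,0]}
    - {"gripper": 100,"delta_pos": [0,0,0],"dr": [0,0,0]}

```text
t: 8.58
ee_pos: [459.9, 11.0, 131.2]
orientation: [1.209, 1.209, -1.209]
ft_force: [-0.3, -0.0, -0.4]
width: 87.8
```

Run:
```python
from h import *
d=get('wrist'); P=pts(d); save(d,'w3.png')
print(circ(P,458,11,40), ctrl.get_obs()['ee_pos'])
d=get('top');P=pts(d); print('44',circ(P,638,48,45,30),'big',circ(P,644,127,60,30))
```

```text
[458.9  10.6  38.3  67.5] [459.76678797  11.06010154 131.30237383]
44 [637.3  47.7  42.9  72.8] big [643.6 127.3  49.8  80.6]
```

View pics/w3.png

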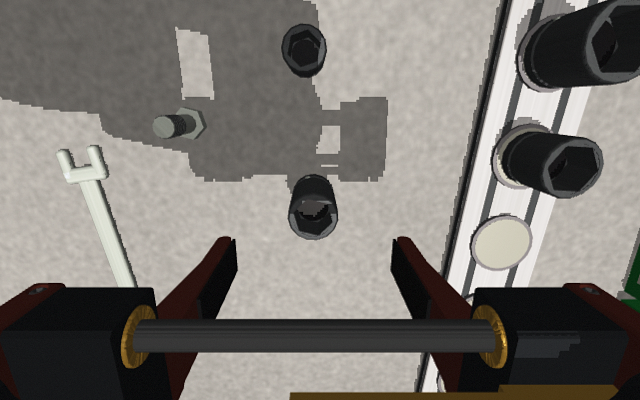

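The 44 socket stands on its pad (637.3, 47.7) and the 38 is centred between the jaws at (313,210).

apply_moves:
  increments:
    - {"gripper": 100,"delta_pos": [2.5,-0.1,0],"dr": [0,0,0]}
    - {"gripper": 100,"delta_pos": [3.0,0,0],"dr": [0,0,0]}
    - {"gripper": 100,"delta_pos": [3.0,0,0],"dr": [0,0,0]}
    - {"gripper": 100,"delta_pos": [2.3,0,0],"dr": [0,0,0]}
    - {"gripper": 0,"delta_pos": [0,0,0],"dr": [0,0,0]}

```text
t: 9.1
ee_pos: [455.7, 11.0, 20.2]
orientation: [1.206, 1.214, -1.214]
ft_force: [-0.7, -1.1, 0.1]
width: 84.2
```

apply_moves:
  increments:
    - {"gripper": 0,"delta_pos": [0,0,0],"dr": [0,0,0]}
    - {"gripper": 0,"delta_pos": [0,0,0],"dr": [0,0,0]}
    - {"gripper": 0,"delta_pos": [0,0,0],"dr": [0,0,0]}
    - {"gripper": 0,"delta_pos": [0,0,0],"dr": [0,0,0]}
    - {"gripper": 0,"delta_pos": [0,0,0],"dr": [0,0,0]}

```text
t: 9.52
ee_pos: [458.7, 10.9, 24.9]
orientation: [1.21, 1.207, -1.207]
ft_force: [0.2, -0.4, -0.5]
width: 51.1
```

apply_moves:
  increments:
    - {"gripper": 0,"delta_pos": [0,0,0],"dr": [0,0,0]}
    - {"gripper": 0,"delta_pos": [0,0,0],"dr": [0,0,0]}
    - {"gripper": 0,"delta_pos": [0,0,0],"dr": [0,0,0]}
    - {"gripper": 0,"delta_pos": [0,0,0],"dr": [0,0,0]}
    - {"gripper": 0,"delta_pos": [0,0,0],"dr": [0,0,0]}

```text
t: 9.93
ee_pos: [458.4, 10.9, 24.3]
orientation: [1.21, 1.208, -1.208]
ft_force: [-0.4, -0.2, 7.2]
width: 37.3
```

apply_moves:
  increments:
    - {"gripper": 0,"delta_pos": [-1.0,0,0],"dr": [0,0,0]}
    - {"gripper": 0,"delta_pos": [-3.0,0,0],"dr": [0,0,0]}
    - {"gripper": 0,"delta_pos": [-3.0,0,0],"dr": [0,0,0]}
    - {"gripper": 0,"delta_pos": [-3.0,0,0],"dr": [0,0,0]}
    - {"gripper": 0,"delta_pos": [0,0,0],"dr": [0,0,0]}

```text
t: 10.35
ee_pos: [460.4, 10.9, 128.3]
orientation: [1.213, 1.204, -1.204]
ft_force: [1.9, -0.2, -2.5]
width: 37.7
```

apply_moves:
  increments:
    - {"gripper": 0,"delta_pos": [0,2.0,0.5],"dr": [0,0,0]}
    - {"gripper": 0,"delta_pos": [0,3.5,0.9],"dr": [0,0,0]}
    - {"gripper": 0,"delta_pos": [0,3.5,0.9],"dr": [0,0,0]}
    - {"gripper": 0,"delta_pos": [0,3.5,0.9],"dr": [0,0,0]}
    - {"gripper": 0,"delta_pos": [0,3.3,0.8],"dr": [0,0,0]}

```text
t: 10.77
ee_pos: [616.6, -29.6, 122.6]
orientation: [1.209, 1.21, -1.21]
ft_force: [-0.9, 0.1, -3.8]
width: 37.4
```

apply_moves:
  increments:
    - {"gripper": 0,"delta_pos": [0,1.55,0.3],"dr": [0,0,0]}
    - {"gripper": 0,"delta_pos": [0,0,0],"dr": [0,0,0]}
    - {"gripper": 0,"delta_pos": [2.5,0,0],"dr": [0,0,0]}
    - {"gripper": 0,"delta_pos": [2.5,0,0],"dr": [0,0,0]}
    - {"gripper": 0,"delta_pos": [1.5,0,0],"dr": [0,0,0]}

```text
t: 11.18
ee_pos: [628.2, -31.8, 55.4]
orientation: [1.207, 1.213, -1.213]
ft_force: [-0.2, -0.5, -4.0]
width: 37.5
```

apply_moves:
  increments:
    - {"gripper": 0,"delta_pos": [0,0,0],"dr": [0,0,0]}
    - {"gripper": 0,"delta_pos": [0,0,0],"dr": [0,0,0]}
    - {"gripper": 0,"delta_pos": [0,0,0],"dr": [0,0,0]}
    - {"gripper": 0,"delta_pos": [0,0,0],"dr": [0,0,0]}
    - {"gripper": 0,"delta_pos": [0,0,0],"dr": [0,0,0]}

```text
t: 11.6
ee_pos: [632.0, -32.1, 60.0]
orientation: [1.21, 1.208, -1.208]
ft_force: [-0.4, 0.1, -3.4]
width: 37.6
```

apply_moves:
  increments:
    - {"gripper": 0,"delta_pos": [0.5,0,0],"dr": [0,0,0]}
    - {"gripper": 0,"delta_pos": [0.5,0,0],"dr": [0,0,0]}
    - {"gripper": 0,"delta_pos": [0.3,0,0],"dr": [0,0,0]}
    - {"gripper": 0,"delta_pos": [0.2,0,0],"dr": [0,0,0]}
    - {"gripper": 0,"delta_pos": [0,0,0],"dr": [0,0,0]}

```text
t: 12.02
ee_pos: [631.0, -32.1, 44.3]
orientation: [1.209, 1.21, -1.21]
ft_force: [-4.7, 1.2, 5.9]
width: 37.6
```

apply_moves:
  increments:
    - {"gripper": 0,"delta_pos": [0.1,0,0],"dr": [0,0,0]}
    - {"gripper": 0,"delta_pos": [0,0,0],"dr": [0,0,0]}
    - {"gripper": 0,"delta_pos": [0,0,0],"dr": [0,0,0]}
    - {"gripper": 0,"delta_pos": [0,0,0],"dr": [0,0,0]}
    - {"gripper": 0,"delta_pos": [0,0,0],"dr": [0,0,0]}

```text
t: 12.43
ee_pos: [631.0, -32.1, 44.2]
orientation: [1.209, 1.21, -1.21]
ft_force: [-6.4, -0.5, 14.1]
width: 37.5
```

apply_moves:
  increments:
    - {"gripper": 100,"delta_pos": [0,0,0],"dr": [0,0,0]}
    - {"gripper": 100,"delta_pos": [0,0,0],"dr": [0,0,0]}
    - {"gripper": 100,"delta_pos": [0,0,0],"dr": [0,0,0]}
    - {"gripper": 100,"delta_pos": [0,0,0],"dr": [0,0,0]}
    - {"gripper": 100,"delta_pos": [0,0,0],"dr": [0,0,0]}

```text
t: 12.85
ee_pos: [631.4, -32.1, 42.5]
orientation: [1.209, 1.209, -1.209]
ft_force: [0.6, -0.2, -0.2]
width: 67.6
```

apply_moves:
  increments:
    - {"gripper": 100,"delta_pos": [0,0,0],"dr": [0,0,0]}
    - {"gripper": 100,"delta_pos": [-1.0,0,0],"dr": [0,0,0]}
    - {"gripper": 100,"delta_pos": [-3.0,0,0],"dr": [0,0,0]}
    - {"gripper": 100,"delta_pos": [-3.0,0,0],"dr": [0,0,0]}
    - {"gripper": 100,"delta_pos": [-3.0,0,0],"dr": [0,0,0]}

```text
t: 13.27
ee_pos: [631.0, -32.1, 144.0]
orientation: [1.209, 1.21, -1.21]
ft_force: [0.8, 0.0, -0.2]
width: 87.8
```

apply_moves:
  increments:
    - {"gripper": 100,"delta_pos": [0,-1.8,-1.6],"dr": [0,0,0]}
    - {"gripper": 100,"delta_pos": [0,-2.7,-2.4],"dr": [0,0,0]}
    - {"gripper": 100,"delta_pos": [0,-2.7,-2.4],"dr": [0,0,0]}
    - {"gripper": 100,"delta_pos": [0,-2.7,-2.4],"dr": [0,0,0]}
    - {"gripper": 100,"delta_pos": [0,-2.7,-2.4],"dr": [0,0,0]}

```text
t: 13.68
ee_pos: [504.2, 80.6, 143.5]
orientation: [1.21, 1.208, -1.209]
ft_force: [1.3, 0.6, -0.0]
width: 88.3
```

apply_moves:
  increments:
    - {"gripper": 100,"delta_pos": [0,-2.7,-2.4],"dr": [0,0,0]}
    - {"gripper": 100,"delta_pos": [0,-2.6,-2.3],"dr": [0,0,0]}
    - {"gripper": 100,"delta_pos": [1,0,0],"dr": [0,0,0]}
    - {"gripper": 100,"delta_pos": [0,0,0],"dr": [0,0,0]}
    - {"gripper": 100,"delta_pos": [0,0,0],"dr": [0,0,0]}

```text
t: 14.1
ee_pos: [452.8, 127.0, 133.0]
orientation: [1.209, 1.209, -1.208]
ft_force: [0.4, 0.5, 0.9]
width: 88.1
```

Run:
```python
from h import *
d=get('wrist'); P=pts(d); save(d,'w4.png')
print(circ(P,452,127,25), ctrl.get_obs()['ee_pos'])
d=get('top');P=pts(d); print('38',circ(P,632,-32,45,30),'44',circ(P,638,48,45,30))
```

```text
[452.6 127.2  32.2  47.6] [453.38966189 126.69222135 133.17009384]
38 [629.9 -32.1  37.9  88.4] 44 [637.6  47.6  42.6  73.1]
```

View pics/w4.png

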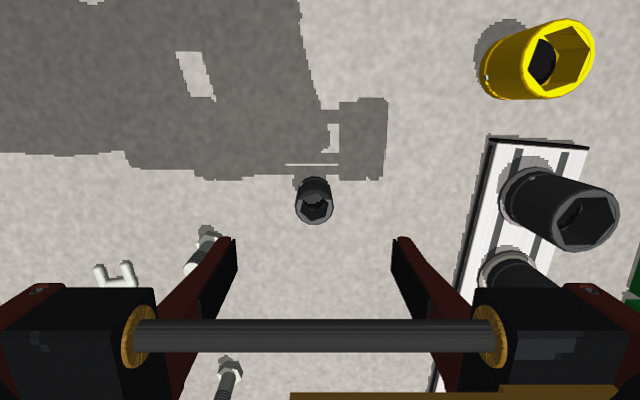

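The 38 socket is upright on its pad, and the 32 is centred at (314,200) with the bolts clear.

apply_moves:
  increments:
    - {"gripper": 100,"delta_pos": [2.5,0,0],"dr": [0,0,0]}
    - {"gripper": 100,"delta_pos": [3.0,0,0],"dr": [0,0,0]}
    - {"gripper": 100,"delta_pos": [3.0,0,0],"dr": [0,0,0]}
    - {"gripper": 100,"delta_pos": [2.5,0,0],"dr": [0,0,0]}
    - {"gripper": 0,"delta_pos": [0.2,0,0],"dr": [0,0,0]}

```text
t: 14.62
ee_pos: [451.0, 125.6, 17.4]
orientation: [1.207, 1.211, -1.215]
ft_force: [-0.9, -0.8, 0.2]
width: 84.5
```

apply_moves:
  increments:
    - {"gripper": 0,"delta_pos": [0,0,0],"dr": [0,0,0]}
    - {"gripper": 0,"delta_pos": [0,0,0],"dr": [0,0,0]}
    - {"gripper": 0,"delta_pos": [0,0,0],"dr": [0,0,0]}
    - {"gripper": 0,"delta_pos": [0,0,0],"dr": [0,0,0]}
    - {"gripper": 0,"delta_pos": [0,0,0],"dr": [0,0,0]}

```text
t: 15.03
ee_pos: [453.3, 127.1, 21.9]
orientation: [1.211, 1.208, -1.207]
ft_force: [0.8, -0.5, 0.4]
width: 51.3
```

apply_moves:
  increments:
    - {"gripper": 0,"delta_pos": [0,0,0],"dr": [0,0,0]}
    - {"gripper": 0,"delta_pos": [0,0,0],"dr": [0,0,0]}
    - {"gripper": 0,"delta_pos": [0,0,0],"dr": [0,0,0]}
    - {"gripper": 0,"delta_pos": [0,0,0],"dr": [0,0,0]}
    - {"gripper": 0,"delta_pos": [0,0,0],"dr": [0,0,0]}

```text
t: 15.45
ee_pos: [452.6, 127.0, 21.0]
orientation: [1.21, 1.209, -1.209]
ft_force: [-0.5, -0.3, 6.3]
width: 31.7
```

apply_moves:
  increments:
    - {"gripper": 0,"delta_pos": [0,0,0],"dr": [0,0,0]}
    - {"gripper": 0,"delta_pos": [0,0,0],"dr": [0,0,0]}
    - {"gripper": 0,"delta_pos": [0,0,0],"dr": [0,0,0]}
    - {"gripper": 0,"delta_pos": [0,0,0],"dr": [0,0,0]}
    - {"gripper": 0,"delta_pos": [0,0,0],"dr": [0,0,0]}

```text
t: 15.87
ee_pos: [452.6, 127.0, 21.1]
orientation: [1.21, 1.209, -1.209]
ft_force: [-0.2, 0.1, 5.9]
width: 31.6
```

apply_moves:
  increments:
    - {"gripper": 0,"delta_pos": [-1.0,0,0],"dr": [0,0,0]}
    - {"gripper": 0,"delta_pos": [-3.0,0,0],"dr": [0,0,0]}
    - {"gripper": 0,"delta_pos": [-3.5,0,0],"dr": [0,0,0]}
    - {"gripper": 0,"delta_pos": [-3.5,0,0],"dr": [0,0,0]}
    - {"gripper": 0,"delta_pos": [0,0,0],"dr": [0,0,0]}

```text
t: 16.28
ee_pos: [455.5, 127.7, 136.3]
orientation: [1.215, 1.204, -1.202]
ft_force: [0.4, 0.4, -1.8]
width: 31.4
```

apply_moves:
  increments:
    - {"gripper": 0,"delta_pos": [0,1.2,1.6],"dr": [0,0,0]}
    - {"gripper": 0,"delta_pos": [0,2.0,2.8],"dr": [0,0,0]}
    - {"gripper": 0,"delta_pos": [0,2.0,2.8],"dr": [0,0,0]}
    - {"gripper": 0,"delta_pos": [0,2.0,2.8],"dr": [0,0,0]}
    - {"gripper": 0,"delta_pos": [0,2.0,2.8],"dr": [0,0,0]}

```text
t: 16.7
ee_pos: [544.3, -2.4, 130.2]
orientation: [1.208, 1.21, -1.21]
ft_force: [0.3, -0.6, -1.8]
width: 31.8
```

apply_moves:
  increments:
    - {"gripper": 0,"delta_pos": [0,2.0,2.8],"dr": [0,0,0]}
    - {"gripper": 0,"delta_pos": [0,2.0,2.8],"dr": [0,0,0]}
    - {"gripper": 0,"delta_pos": [0,2.0,2.8],"dr": [0,0,0]}
    - {"gripper": 0,"delta_pos": [0,1.2,1.7],"dr": [0,0,0]}
    - {"gripper": 0,"delta_pos": [0,0.95,1.0],"dr": [0,0,0]}

```text
t: 17.12
ee_pos: [626.3, -114.5, 129.8]
orientation: [1.21, 1.209, -1.211]
ft_force: [-0.2, 0.1, -1.6]
width: 31.7
```

apply_moves:
  increments:
    - {"gripper": 0,"delta_pos": [2.5,0,0],"dr": [0,0,0]}
    - {"gripper": 0,"delta_pos": [2.5,0,0],"dr": [0,0,0]}
    - {"gripper": 0,"delta_pos": [2.5,0,0],"dr": [0,0,0]}
    - {"gripper": 0,"delta_pos": [0,0,0],"dr": [0,0,0]}
    - {"gripper": 0,"delta_pos": [0,0,0],"dr": [0,0,0]}

```text
t: 17.53
ee_pos: [624.0, -111.8, 53.9]
orientation: [1.208, 1.213, -1.212]
ft_force: [0.2, -0.0, -1.5]
width: 31.8
```

apply_moves:
  increments:
    - {"gripper": 0,"delta_pos": [0,0,0],"dr": [0,0,0]}
    - {"gripper": 0,"delta_pos": [0,0,0],"dr": [0,0,0]}
    - {"gripper": 0,"delta_pos": [0,0,0],"dr": [0,0,0]}
    - {"gripper": 0,"delta_pos": [0,0,0],"dr": [0,0,0]}
    - {"gripper": 0,"delta_pos": [0,0,0],"dr": [0,0,0]}

```text
t: 17.95
ee_pos: [626.4, -112.2, 56.7]
orientation: [1.21, 1.208, -1.208]
ft_force: [-0.6, -0.6, -2.1]
width: 31.8
```

Position is good (626.4, −112.2). The grip was at z 21.1, so it should touch at about z 41, 15.5 mm further down.

apply_moves:
  increments:
    - {"gripper": 0,"delta_pos": [0.5,0,0],"dr": [0,0,0]}
    - {"gripper": 0,"delta_pos": [0.5,0,0],"dr": [0,0,0]}
    - {"gripper": 0,"delta_pos": [0.3,0,0],"dr": [0,0,0]}
    - {"gripper": 0,"delta_pos": [0.2,0,0],"dr": [0,0,0]}
    - {"gripper": 0,"delta_pos": [0,0,0],"dr": [0,0,0]}

```text
t: 18.37
ee_pos: [625.4, -112.0, 41.1]
orientation: [1.209, 1.21, -1.21]
ft_force: [-2.8, 1.1, 6.7]
width: 31.2
```

apply_moves:
  increments:
    - {"gripper": 0,"delta_pos": [0.1,0,0],"dr": [0,0,0]}
    - {"gripper": 0,"delta_pos": [0,0,0],"dr": [0,0,0]}
    - {"gripper": 0,"delta_pos": [0,0,0],"dr": [0,0,0]}
    - {"gripper": 0,"delta_pos": [0,0,0],"dr": [0,0,0]}
    - {"gripper": 0,"delta_pos": [0,0,0],"dr": [0,0,0]}

```text
t: 18.78
ee_pos: [625.4, -112.0, 41.0]
orientation: [1.209, 1.21, -1.21]
ft_force: [-6.1, 1.2, 15.0]
width: 31.7
```

apply_moves:
  increments:
    - {"gripper": 100,"delta_pos": [0,0,0],"dr": [0,0,0]}
    - {"gripper": 100,"delta_pos": [0,0,0],"dr": [0,0,0]}
    - {"gripper": 100,"delta_pos": [0,0,0],"dr": [0,0,0]}
    - {"gripper": 100,"delta_pos": [0,0,0],"dr": [0,0,0]}
    - {"gripper": 100,"delta_pos": [0,0,0],"dr": [0,0,0]}

```text
t: 19.2
ee_pos: [625.8, -112.1, 39.4]
orientation: [1.209, 1.209, -1.209]
ft_force: [-0.3, 1.4, 0.1]
width: 61.5
```

apply_moves:
  increments:
    - {"gripper": 100,"delta_pos": [0,0,0],"dr": [0,0,0]}
    - {"gripper": 100,"delta_pos": [-1.0,0,0],"dr": [0,0,0]}
    - {"gripper": 100,"delta_pos": [-3.0,0,0],"dr": [0,0,0]}
    - {"gripper": 100,"delta_pos": [-3.5,0,0],"dr": [0,0,0]}
    - {"gripper": 100,"delta_pos": [-3.5,0,0],"dr": [0,0,0]}

```text
t: 19.62
ee_pos: [625.2, -112.0, 150.9]
orientation: [1.209, 1.211, -1.21]
ft_force: [0.8, -0.2, 0.2]
width: 87.9
```

apply_moves:
  increments:
    - {"gripper": 100,"delta_pos": [0,-1.9,-3.1],"dr": [0,0,0]}
    - {"gripper": 100,"delta_pos": [0,-1.9,-3.1],"dr": [0,0,0]}
    - {"gripper": 100,"delta_pos": [0,-1.9,-3.1],"dr": [0,0,0]}
    - {"gripper": 100,"delta_pos": [0,-1.9,-3.1],"dr": [0,0,0]}
    - {"gripper": 100,"delta_pos": [0,-1.9,-3.1],"dr": [0,0,0]}

```text
t: 20.03
ee_pos: [529.9, 44.0, 150.6]
orientation: [1.21, 1.208, -1.209]
ft_force: [1.7, 0.3, -0.4]
width: 87.3
```

apply_moves:
  increments:
    - {"gripper": 100,"delta_pos": [0,-1.9,-3.1],"dr": [0,0,0]}
    - {"gripper": 100,"delta_pos": [0,-1.9,-3.1],"dr": [0,0,0]}
    - {"gripper": 100,"delta_pos": [0,-1.9,-3.1],"dr": [0,0,0]}
    - {"gripper": 100,"delta_pos": [0,-1.9,-3.1],"dr": [0,0,0]}
    - {"gripper": 100,"delta_pos": [0,-1.9,-3.1],"dr": [0,0,0]}

```text
t: 20.45
ee_pos: [434.9, 199.2, 150.5]
orientation: [1.21, 1.209, -1.208]
ft_force: [1.5, 1.1, -0.8]
width: 87.9
```

apply_moves:
  increments:
    - {"gripper": 100,"delta_pos": [0,-1.9,-3.1],"dr": [0,0,0]}
    - {"gripper": 100,"delta_pos": [0,-1.9,-3.1],"dr": [0,0,0]}
    - {"gripper": 100,"delta_pos": [0,-1.9,-3.1],"dr": [0,0,0]}
    - {"gripper": 100,"delta_pos": [0,-1.9,-3.2],"dr": [0,0,0]}
    - {"gripper": 100,"delta_pos": [0,0,0],"dr": [0,0,0]}

```text
t: 20.87
ee_pos: [357.6, 327.4, 150.7]
orientation: [1.208, 1.212, -1.204]
ft_force: [-0.0, 0.9, -0.5]
width: 87.5
```

apply_moves:
  increments:
    - {"gripper": 100,"delta_pos": [0,0,0],"dr": [0,0,0]}
    - {"gripper": 100,"delta_pos": [0,0,0],"dr": [0,0,0]}
    - {"gripper": 100,"delta_pos": [0,0,0],"dr": [0,0,0]}
    - {"gripper": 100,"delta_pos": [0,0,0],"dr": [0,0,0]}
    - {"gripper": 100,"delta_pos": [0,0,0],"dr": [0,0,0]}

```text
t: 21.28
ee_pos: [360.5, 322.0, 149.8]
orientation: [1.211, 1.208, -1.211]
ft_force: [1.1, -0.2, -0.2]
width: 88.0
```

Run:
```python
from h import *
d=get('wrist'); P=pts(d); save(d,'w5.png')
print(circ(P,359,323,30), ctrl.get_obs()['ee_pos'])
d=get('top');P=pts(d); print('32',circ(P,626,-112,45,30),'38',circ(P,632,-32,45,30),'44',circ(P,638,48,45,30),'big',circ(P,644,127,60,30),'bot',circ(P,371,-274,30,30))
```

```text
[360.3 324.5  26.2  61.5] [360.38587815 322.03406023 149.70293812]
32 [ 624.4 -111.7   31.1   69.4] 38 [630.  -32.1  37.7  88.6] 44 [637.2  47.5  43.2  72.8] big [643.4 127.1  50.1  80.9] bot [ 369.5 -275.1   13.1   68.7]
```

View pics/w5.png

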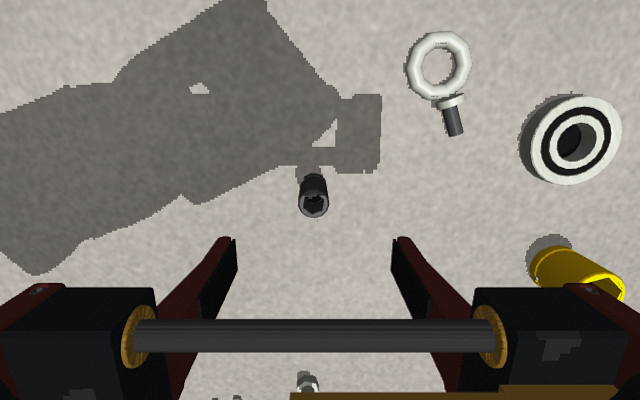

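The 32 is on its pad (624.4, −111.7). The 26, hexagon up, is at (314,200), so I shift 1.5 mm in y and descend.

apply_moves:
  increments:
    - {"gripper": 100,"delta_pos": [2.5,0,-0.15],"dr": [0,0,0]}
    - {"gripper": 100,"delta_pos": [3.0,0,0],"dr": [0,0,0]}
    - {"gripper": 100,"delta_pos": [3.0,0,0],"dr": [0,0,0]}
    - {"gripper": 100,"delta_pos": [2.5,0,0],"dr": [0,0,0]}
    - {"gripper": 100,"delta_pos": [1.6,0,0],"dr": [0,0,0]}

```text
t: 21.8
ee_pos: [359.3, 323.3, 21.5]
orientation: [1.208, 1.209, -1.212]
ft_force: [-1.0, 0.6, 0.3]
width: 87.5
```

apply_moves:
  increments:
    - {"gripper": 0,"delta_pos": [0,0,0],"dr": [0,0,0]}
    - {"gripper": 0,"delta_pos": [0,0,0],"dr": [0,0,0]}
    - {"gripper": 0,"delta_pos": [0,0,0],"dr": [0,0,0]}
    - {"gripper": 0,"delta_pos": [0,0,0],"dr": [0,0,0]}
    - {"gripper": 0,"delta_pos": [0,0,0],"dr": [0,0,0]}

```text
t: 22.22
ee_pos: [360.6, 324.9, 24.9]
orientation: [1.211, 1.209, -1.207]
ft_force: [0.0, -0.9, -0.6]
width: 58.0
```

apply_moves:
  increments:
    - {"gripper": 0,"delta_pos": [0,0,0],"dr": [0,0,0]}
    - {"gripper": 0,"delta_pos": [0,0,0],"dr": [0,0,0]}
    - {"gripper": 0,"delta_pos": [0,0,0],"dr": [0,0,0]}
    - {"gripper": 0,"delta_pos": [0,0,0],"dr": [0,0,0]}
    - {"gripper": 0,"delta_pos": [0,0,0],"dr": [0,0,0]}

```text
t: 22.63
ee_pos: [359.9, 324.4, 23.8]
orientation: [1.209, 1.209, -1.209]
ft_force: [0.3, -0.1, 2.5]
width: 25.3
```

apply_moves:
  increments:
    - {"gripper": 0,"delta_pos": [0,0,0],"dr": [0,0,0]}
    - {"gripper": 0,"delta_pos": [0,0,0],"dr": [0,0,0]}
    - {"gripper": 0,"delta_pos": [0,0,0],"dr": [0,0,0]}
    - {"gripper": 0,"delta_pos": [0,0,0],"dr": [0,0,0]}
    - {"gripper": 0,"delta_pos": [0,0,0],"dr": [0,0,0]}

```text
t: 23.05
ee_pos: [359.9, 324.5, 23.8]
orientation: [1.209, 1.209, -1.209]
ft_force: [-0.7, 0.7, 4.7]
width: 25.3
```

apply_moves:
  increments:
    - {"gripper": 0,"delta_pos": [-1.0,0,0],"dr": [0,0,0]}
    - {"gripper": 0,"delta_pos": [-3.0,0,0],"dr": [0,0,0]}
    - {"gripper": 0,"delta_pos": [-4.0,0,0],"dr": [0,0,0]}
    - {"gripper": 0,"delta_pos": [-4.0,0,0],"dr": [0,0,0]}
    - {"gripper": 0,"delta_pos": [0,0,0],"dr": [0,0,0]}

```text
t: 23.47
ee_pos: [362.8, 327.0, 150.3]
orientation: [1.218, 1.208, -1.2]
ft_force: [1.8, 1.6, -0.6]
width: 25.2
```

apply_moves:
  increments:
    - {"gripper": 0,"delta_pos": [0,0.8,1.6],"dr": [0,0,0]}
    - {"gripper": 0,"delta_pos": [0,1.7,3.4],"dr": [0,0,0]}
    - {"gripper": 0,"delta_pos": [0,1.7,3.4],"dr": [0,0,0]}
    - {"gripper": 0,"delta_pos": [0,1.7,3.4],"dr": [0,0,0]}
    - {"gripper": 0,"delta_pos": [0,1.7,3.4],"dr": [0,0,0]}

```text
t: 23.88
ee_pos: [435.7, 170.8, 143.5]
orientation: [1.208, 1.21, -1.209]
ft_force: [0.5, 1.6, -1.6]
width: 25.3
```

apply_moves:
  increments:
    - {"gripper": 0,"delta_pos": [0,1.7,3.4],"dr": [0,0,0]}
    - {"gripper": 0,"delta_pos": [0,1.7,3.4],"dr": [0,0,0]}
    - {"gripper": 0,"delta_pos": [0,1.7,3.4],"dr": [0,0,0]}
    - {"gripper": 0,"delta_pos": [0,1.7,3.4],"dr": [0,0,0]}
    - {"gripper": 0,"delta_pos": [0,1.7,3.4],"dr": [0,0,0]}

```text
t: 24.3
ee_pos: [520.8, 0.5, 143.3]
orientation: [1.209, 1.21, -1.21]
ft_force: [0.7, 0.3, -1.5]
width: 25.5
```

apply_moves:
  increments:
    - {"gripper": 0,"delta_pos": [0,1.7,3.4],"dr": [0,0,0]}
    - {"gripper": 0,"delta_pos": [0,1.7,3.4],"dr": [0,0,0]}
    - {"gripper": 0,"delta_pos": [0,1.7,3.4],"dr": [0,0,0]}
    - {"gripper": 0,"delta_pos": [0,1.7,3.4],"dr": [0,0,0]}
    - {"gripper": 0,"delta_pos": [0,1.7,3.4],"dr": [0,0,0]}

```text
t: 24.72
ee_pos: [605.7, -169.4, 143.0]
orientation: [1.209, 1.21, -1.21]
ft_force: [0.9, 0.6, -1.8]
width: 25.5
```

apply_moves:
  increments:
    - {"gripper": 0,"delta_pos": [0,1.5,2.4],"dr": [0,0,0]}
    - {"gripper": 0,"delta_pos": [0,0,0],"dr": [0,0,0]}
    - {"gripper": 0,"delta_pos": [0,0,0],"dr": [0,0,0]}
    - {"gripper": 0,"delta_pos": [0,0,0],"dr": [0,0,0]}
    - {"gripper": 0,"delta_pos": [0,0,0],"dr": [0,0,0]}

```text
t: 25.13
ee_pos: [619.7, -190.4, 143.1]
orientation: [1.208, 1.211, -1.21]
ft_force: [-0.2, -0.0, -1.5]
width: 25.6
```

apply_moves:
  increments:
    - {"gripper": 0,"delta_pos": [2.5,0,0],"dr": [0,0,0]}
    - {"gripper": 0,"delta_pos": [3.0,0,0],"dr": [0,0,0]}
    - {"gripper": 0,"delta_pos": [2.5,0,0],"dr": [0,0,0]}
    - {"gripper": 0,"delta_pos": [0,0,0],"dr": [0,0,0]}
    - {"gripper": 0,"delta_pos": [0,0,0],"dr": [0,0,0]}

```text
t: 25.55
ee_pos: [619.5, -190.2, 62.8]
orientation: [1.208, 1.213, -1.21]
ft_force: [0.5, -0.8, -0.6]
width: 25.8
```

apply_moves:
  increments:
    - {"gripper": 0,"delta_pos": [0,0,0],"dr": [0,0,0]}
    - {"gripper": 0,"delta_pos": [0,0,0],"dr": [0,0,0]}
    - {"gripper": 0,"delta_pos": [0,0,0],"dr": [0,0,0]}
    - {"gripper": 0,"delta_pos": [0,0,0],"dr": [0,0,0]}
    - {"gripper": 0,"delta_pos": [0,0,0],"dr": [0,0,0]}

```text
t: 25.97
ee_pos: [621.3, -191.8, 64.7]
orientation: [1.21, 1.208, -1.208]
ft_force: [-0.1, 0.6, -1.5]
width: 25.5
```

apply_moves:
  increments:
    - {"gripper": 0,"delta_pos": [0.8,0,0],"dr": [0,0,0]}
    - {"gripper": 0,"delta_pos": [0.7,0,0],"dr": [0,0,0]}
    - {"gripper": 0,"delta_pos": [0.3,0,0],"dr": [0,0,0]}
    - {"gripper": 0,"delta_pos": [0.2,0,0],"dr": [0,0,0]}
    - {"gripper": 0,"delta_pos": [0,0,0],"dr": [0,0,0]}

```text
t: 26.38
ee_pos: [620.2, -191.5, 43.8]
orientation: [1.209, 1.211, -1.21]
ft_force: [-3.5, 1.3, 7.3]
width: 25.7
```

apply_moves:
  increments:
    - {"gripper": 0,"delta_pos": [0.1,0,0],"dr": [0,0,0]}
    - {"gripper": 0,"delta_pos": [0,0,0],"dr": [0,0,0]}
    - {"gripper": 0,"delta_pos": [0,0,0],"dr": [0,0,0]}
    - {"gripper": 0,"delta_pos": [0,0,0],"dr": [0,0,0]}
    - {"gripper": 0,"delta_pos": [0,0,0],"dr": [0,0,0]}

```text
t: 26.8
ee_pos: [620.2, -191.5, 43.7]
orientation: [1.209, 1.211, -1.21]
ft_force: [-6.3, 1.3, 14.2]
width: 25.6
```

In contact. I'll release, rise and back off toward the robot.

apply_moves:
  increments:
    - {"gripper": 100,"delta_pos": [0,0,0],"dr": [0,0,0]}
    - {"gripper": 100,"delta_pos": [0,0,0],"dr": [0,0,0]}
    - {"gripper": 100,"delta_pos": [0,0,0],"dr": [0,0,0]}
    - {"gripper": 100,"delta_pos": [0,0,0],"dr": [0,0,0]}
    - {"gripper": 100,"delta_pos": [0,0,0],"dr": [0,0,0]}

```text
t: 27.22
ee_pos: [620.7, -191.6, 42.3]
orientation: [1.209, 1.21, -1.209]
ft_force: [0.3, -0.4, 0.5]
width: 55.4
```

apply_moves:
  increments:
    - {"gripper": 100,"delta_pos": [0,0,0],"dr": [0,0,0]}
    - {"gripper": 100,"delta_pos": [-1.0,0,0],"dr": [0,0,0]}
    - {"gripper": 100,"delta_pos": [-3.5,0,0],"dr": [0,0,0]}
    - {"gripper": 100,"delta_pos": [-4.0,0,0],"dr": [0,0,0]}
    - {"gripper": 100,"delta_pos": [-4.0,0,0],"dr": [0,0,0]}

```text
t: 27.63
ee_pos: [620.2, -191.4, 169.0]
orientation: [1.209, 1.211, -1.21]
ft_force: [1.6, 0.4, -0.5]
width: 86.7
```

apply_moves:
  increments:
    - {"gripper": 100,"delta_pos": [0,-3.0,0],"dr": [0,0,0]}
    - {"gripper": 100,"delta_pos": [0,-3.5,0],"dr": [0,0,0]}
    - {"gripper": 100,"delta_pos": [0,-3.5,0],"dr": [0,0,0]}
    - {"gripper": 100,"delta_pos": [0,-3.0,0],"dr": [0,0,0]}
    - {"gripper": 100,"delta_pos": [0,0,0],"dr": [0,0,0]}

```text
t: 28.05
ee_pos: [485.0, -190.6, 167.8]
orientation: [1.209, 1.213, -1.213]
ft_force: [0.4, 0.1, -1.0]
width: 87.8
```

apply_moves:
  increments:
    - {"gripper": 100,"delta_pos": [0,0,0],"dr": [0,0,0]}
    - {"gripper": 100,"delta_pos": [0,0,0],"dr": [0,0,0]}
    - {"gripper": 100,"delta_pos": [0,0,0],"dr": [0,0,0]}
    - {"gripper": 100,"delta_pos": [0,0,0],"dr": [0,0,0]}
    - {"gripper": 100,"delta_pos": [0,0,0],"dr": [0,0,0]}

```text
t: 28.47
ee_pos: [491.7, -191.6, 167.6]
orientation: [1.209, 1.209, -1.209]
ft_force: [0.1, -0.7, -0.2]
width: 88.1
```

Run:
```python
from h import *
d=get('top');P=pts(d)
for n,x,y,lo in(('26',620,-191,40),('32',626,-112,45),('38',632,-32,45),('44',638,48,45),('big',644,127,60),('bot',371,-274,30)): print(n,circ(P,x,y,lo,30))
d=get('scene'); cv2.imwrite('pics/s6.png',cv2.resize(cv2.cvtColor(d['img'],cv2.COLOR_RGB2BGR)[90:330,170:490],(800,600)))
```

```text
26 [ 618.8 -190.6   25.4   83.3]
32 [ 623.8 -111.6   31.5   69. ]
38 [629.6 -32.   38.1  88.5]
44 [637.3  47.5  42.8  73. ]
big [643.7 127.   50.   80.9]Traceback (most recent call last):
  File "<stdin>", line 3, in <module>
  File "h.py", line 16, in circ
    zt=np.percentile(w[:,2],95); t=w[w[:,2]>zt-6]
    return _quantile_unchecked(
        a, q, axis, out, overwrite_input, method, keepdims, weights)
    return _ureduce(a,
                    func=_quantile_ureduce_func,
    ...<5 lines>...
                    overwrite_input=overwrite_input,
                    method=method)
    r = func(a, **kwargs)
    result = _quantile(arr,
                       quantiles=q,
    ...<2 lines>...
                       out=out,
                       weights=wgt)
    slices_having_nans = np.isnan(arr[-1, ...])
                                  ~~~^^^^^^^^^
IndexError: index -1 is out of bounds for axis 0 with size 0
```

Run:
```python
from h import *
d=get('scene'); cv2.imwrite('pics/s6.png',cv2.resize(cv2.cvtColor(d['img'],cv2.COLOR_RGB2BGR)[90:330,170:490],(800,600)))
P=pts(d)
for n,x,y,lo in(('26',620,-188,40),('32',626,-109,45),('38',632,-29,45),('44',638,51,45),('big',644,130,60),('bot',367,-270,30)):
    try: print(n,circ(P,x,y,lo,30))
    except IndexError: print(n,'hidden')
```

```text
26 [ 617.4 -187.2   26.7   79.7]
32 [ 623.2 -107.    32.    66.3]
38 [629.3 -27.6  37.5  86.1]
44 [637.4  51.1  44.   70.3]
big [643.  130.4  50.   78.7]
bot [ 370.3 -268.    12.8   67.6]
```

View pics/s6.png

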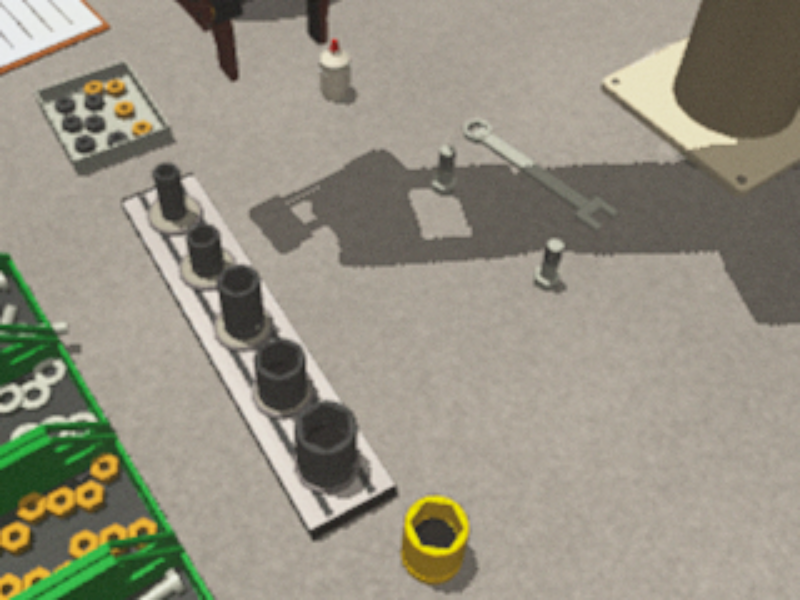

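All five sockets stand in order, centred on their pads, and the bottle is standing where it was. Handing in.

```bash
python3 -c "
from workcell import ctrl; print(ctrl.close_job())"
```

```text
the job is handed in; nothing more can be done
None
```

I put the 44, 38, 32 and 26 mm sockets on the free pads in that order from the big socket, hexagon up, and handed the job in at about 28.7 s of the 96 s. No verdict is reported on hand-in.

- **Placing:** in the last top view all four were within about 3 mm of their pad centres. Their top heights match upright sockets on the 20 mm pads, reading 2–3 mm high in that camera, as it did for the big socket at the start.
- **Big socket:** it measured within 1 mm of where it began.
- **Oil bottle:** the final scene view shows it upright and puts it within about 4 mm of its start. The last top view had no reading there (probably hidden by the arm), but an earlier one, before the last socket was moved, put it within 2 mm.
- **Disagreement:** the top and scene cameras differ by about 3–5 mm in y throughout. This is close to the stated calibration error and well inside the 13 mm tolerance.
- **Failed checks:** one early wrist measurement picked up the gripper instead of the socket and was redone. The final check script stopped with an error at the missing bottle reading, so I repeated that check with the scene camera.

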